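# Hang the lift-off belt guard door of a bench grinder

### The job

Take the yellow guard door out of its wooden rest and hang it on the green belt housing: holding it wide open (about square to the housing's front), let both steel knuckles down over the two brass hinge pins at once until they sit fully home on the lugs. Feel for the pins gently, never force the door or ram it into the housing, and do not let it fall. Then swing the hung door shut until it rests against the rubber stop, leave it there, and do not disturb the hammer, the red can or the orange magnet.

Things in the scene. Friction and masses are not known exactly. Their poses are not given: they have to be found in the camera images.
- housing: Green sheet-steel belt housing of a bench grinder, fixed, 120 mm deep (x), 170 wide (y), 165 high (z), open in front, a grey motor (100 diameter, 150 long, axis 85 high) behind. Origin: middle of the front face's lower edge, on the table. Its -x axis points out of the open front, z up; the hinge is on its -y side.
- stop_face (a point): Middle of the outer face of the rubber stop (12 mm wide, 50 high) that stands 16 proud of the housing's front, at (-16, 45, 138) mm in the housing's frame. The shut door's back rests against it. It is a soft, slow buffer: it gives up to 6 mm, about 0.8 N per mm, then is hard.
- pin_low_nominal (a point): Nominal foot of the lower hinge pin, at (-20, -106, 45) mm in the housing's frame: centre of the upper face of the lug (12 radius, 8 thick) on which the lower knuckle comes to rest. The hinge strip is bolted through slotted holes: along the housing's x and y each, the real pins may stand anywhere up to 9 mm off, both alike and heights exact, so they must be felt for. The strip does not give.
- pin_up_nominal (a point): The same for the upper pin, 80 mm above the lower. The brass pins stand straight up, one above the other, 10 mm in diameter and 20 long; the topmost 2.5 tapers to a flat tip of 7.6 diameter. Both are equally long, so both knuckles meet their pins at the same height. The lugs reach back (housing +x) to the strip, 17 to 70 behind the pins.
- door: Yellow framed steel door, 0.33 to 0.55 kg, loose, standing upright in the rest. Origin: on the hinge axis, at the lower knuckle's underside. z up; panel along +y: 8 mm thick (x -4 to 4), y 14 to 166, z -20 to 130. Shut, its axes lie nearly as the housing's. It opens counter-clockwise seen from above, to a right angle and beyond. Once hung it turns easily and stays where it is left.
- knuckle_low (a point): Centre of the lower knuckle's underside (the door's origin). The two knuckles are upright steel tubes, outer diameter 23 mm, bore 12.4, 24 long, open at both ends, joined to the panel by straps 5 thick. Between the lower pin's tip and the upper lug 52 mm are free: bring the lower knuckle in there from the front.
- knuckle_up (a point): Centre of the upper knuckle's underside, at (0, 0, 80) mm in the door's frame.
- door_tab (a point): Middle of the black grip tab on the door's top edge, at (0, 75, 155) mm in the door's frame. The tab is 12 thick (x), 44 wide (y 53 to 97), z 130 to 175. Pinch it from above across its 12 mm; the door's centre of mass hangs right below it, within 2 mm.
- door_edge (a point): On the door's free edge, far from the hinge: (0, 166, 55) in the door's frame.
- rest: Wooden rest, fixed, 90 (x) by 120 (y) by 38 high, with an open-ended slot along y, 10 wide and 28 deep, in which the door's lower edge stands upright. Origin: under the middle of the slot, on the table.
- hammer: Bystander: hammer lying on the table; leave it.
- can: Bystander: red can, 60 in diameter, 100 high, origin at the underside; leave it.
- magnet: Bystander: orange welding magnet, about 54 by 56 by 22; leave it.
Mind the look-alikes: they are no part of the job. Of the things that look like the door, the middle-sized one is meant.

How it is judged:
By the outcome, as a careful person would: the job done as asked, in the order asked, and still so for the second after the job is handed in, with the robot touching nothing.
It also fails if it takes over 72 s, if anything falls off the work surface, if the arm or the gripper's body presses on something with over 40 N, if the wrist force passes 120 N, or if a joint passes its speed limit or range.

### The arm

A 7-joint arm with a two-finger parallel gripper is mounted at the origin on the work surface. World frame = base frame: x ahead of the robot, y to its left, z up, the work surface at z = 0. Lengths are in mm, angles in rad, forces in N, time in s.
With the tool pointing down it reaches from about 400 to 875 mm from the base axis. Payload 4.4 kg.
Tool frame: the origin (TCP) lies midway between the tips of the shut fingers; the grasp point (between the pads) lies 19 mm behind it; z points along the fingers, y is the direction in which the jaws open and shut (so a half turn about z gives the same grasp; the last joint's range is limited). The gripper opens to 85 mm and grips with 20 to 120 N. Pads are 22 mm wide; open, the fingers measure 114 mm over their backs; the gripper's body (76 mm by 85 mm) begins 54 mm behind the grasp point. The pads swing forward as they close: fully open they stand 13 mm farther back than shut.
Start: joints at [-1.387, 0.628, 0.038, 1.517, -0.027, 0.996, -0.02], TCP at [160.661, 629.846, 231.313] pointing down, gripper open.
Joint ranges: [-3.06, 3.06], [-0.37, 2.12], [-1.25, 1.32], [0.18, 2.47], [-1.1, 4.24], [0.23, 1.98], [-2.94, 2.94]. Speed limits (rad/s): [2.57, 2.57, 3.14, 3.14, 3.14, 3.14, 3.14].

### API

Orientations are given as [roll, pitch, yaw] about the fixed x, y, z axes, in that order (R = Rz(yaw) Ry(pitch) Rx(roll)).
In Python, from cell import * gives the robot as it stands. The module is installed in compiled form; this text tells all that it offers.
- The arm moves only by the tool move_arm, never from a script. Its argument "series" is a list of rows, each a list of 2 entries, a list of its own where there are three numbers: the shift along the tool's x, y, z in m, then the turn about the tool's z in rad. In form: [[[x, y, z], yaw], ...]. A call has 1 to 5 rows; each row is the pose to reach, as a shift and turn from the pose measured when the call began, along the tool's axes at that moment; what a row does not reach only later rows make up. A row lasts 1/8 s, in which the tool goes at most 62.5 mm and 10.7 degrees, less where a joint would pass 70% of its speed; a pose out of reach is approached as far as the arm can. A call with a gripper value outside its range is refused whole. "claw" is the opening, from 0 (shut) to 1 (fully open), set as the call begins (left out, the last holds). The fingers move at their own pace and stop on an object; the grip force is fixed at half the most. Time passes only in rows, so rows that repeat a pose let the fingers close. It gives the time, the measured TCP pose, the force and the opening at its end, in the units of the state.
- read_state(): the state, without advancing time (a new reading comes with each control period).
- get_image(name): name is "scene" or "top" or "wrist"; returns the picture (400x640x3 uint8, blue, green, red); there is no depth.
- camera_model(name): a dict with "fov_y" (degrees; the focal length in pixels is half the picture's height over the tangent of half this angle, whatever the lens; pixels are square), "cx", "cy" (the principal point, pixels), "pose" (4x4, takes a point from camera to world coordinates); the wrist camera has in their place "tool_from_camera" (4x4, takes a point from camera to tool coordinates, whose origin is the TCP and whose axes are the flange's). Camera axes: x right, y down, z forward; pixel columns grow to the right and rows downward; lengths in mm; the calibration is good to about 2 mm. A picture is of the moment at which its call begins: read the wrist's pose just before it. camera_model takes no time and is no camera call.
- finish_job(): hands the job in, once; it reports no verdict.
The state is a dict: "clock": time; "qpos": joint angles; "qd": joint speeds; "tau": joint torques, N m; "eef_pos": TCP position; "tool_rot": TCP orientation; "force": force on the tool from outside, world axes, zero at the start; "torque": the same for the moment, N m; "width": finger opening in mm.
Only numpy, scipy, OpenCV 4.12 (cv2) and the standard library are available. Lean on these libraries where they do the work, as an engineer would, in place of code of your own. Each camera call takes 0.05 s, during which the arm holds its last target. There are 200 camera calls.

## Working session

There is one attempt and no reset: what is moved stays moved. The work goes in short steps, Python scripts to look and compute and a tool call to move; the robot and the scene stay as the last step left them, time stands still between calls to the robot, and variables do not carry over. Pictures are saved under pics/ and viewed, about 8 in all and at most 12, crops included, and the job is handed in when it is done.

Besides the shell and the picture viewer there is one more tool, called as name([rows], argument=value, ...), one row to a line, values as JSON. move_arm: Moves the arm, as the interface text tells. Its arguments: {"type":"object","properties":{"series":{"type":"array"},"claw":{"type":"number"}},"required":["series"]}

```bash
mkdir -p pics; python3 - <<'E'
from cell import *
import cv2,numpy as np
s=read_state();print({k:np.round(v,3) for k,v in s.items()})
for n in("scene","top"):
    cv2.imwrite(f"pics/{n}0.png",get_image(n));m=camera_model(n);print(n,m["fov_y"],m["cx"],m["cy"],np.round(m["pose"],3).tolist())
    print(m.keys())
m=camera_model("wrist");print(m)
E
```

```text
{'clock': np.float64(0.0), 'qpos': array([-1.387,  0.629,  0.038,  1.518, -0.027,  0.996, -0.02 ]), 'qd': array([ 0.001,  0.   ,  0.   ,  0.001, -0.001, -0.001, -0.001]), 'tau': array([-0.0000e+00, -5.6341e+01,  1.2270e+00, -1.9343e+01,  1.1000e-02,
        1.1000e-02, -0.0000e+00]), 'eef_pos': array([160.476, 629.224, 230.367]), 'tool_rot': array([-3.14 ,  0.   ,  2.892]), 'force': array([ 0.08 ,  0.021, -0.095]), 'torque': array([ 0.066, -0.033,  0.035]), 'width': np.float64(85.383)}
scene 44.495586964715955 320.44801588856745 201.16241488312832 [[-0.367, 0.699, -0.614, 1117.563], [0.93, 0.267, -0.252, 163.952], [-0.012, -0.663, -0.748, 905.271], [0.0, 0.0, 0.0, 1.0]]
dict_keys(['fov_y', 'cx', 'cy', 'pose'])
top 57.27064562393462 315.1033950245069 197.16540675322037 [[0.027, -0.979, 0.204, 321.964], [-1.0, -0.027, 0.004, -108.747], [0.001, -0.204, -0.979, 1021.938], [0.0, 0.0, 0.0, 1.0]]
dict_keys(['fov_y', 'cx', 'cy', 'pose'])
{'fov_y': 63.594150124083185, 'cx': 312.16063007915784, 'cy': 197.64585267855, 'tool_from_camera': array([[-1.79658468e-05, -9.52244579e-01, -3.05336309e-01,
         7.76535182e+01],
       [ 9.99999725e-01, -2.43595589e-04,  7.00855846e-04,
        -1.25468462e+00],
       [-7.41764758e-04, -3.05336212e-01,  9.52244321e-01,
        -1.42236115e+02],
       [ 0.00000000e+00,  0.00000000e+00,  0.00000000e+00,
         1.00000000e+00]])}
```

View pics/scene0.png

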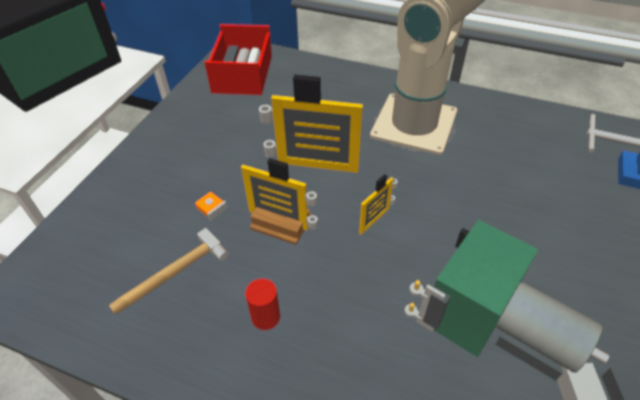

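View pics/top0.png

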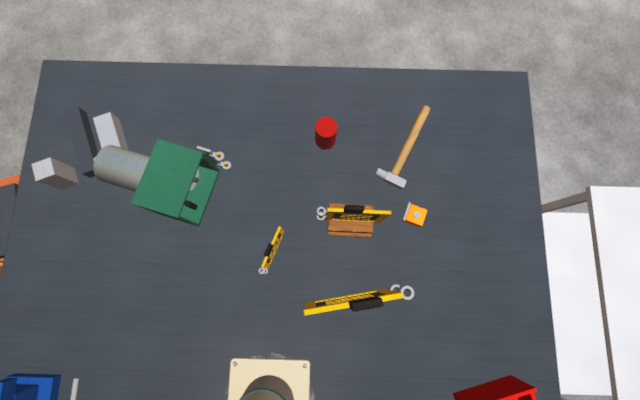

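Both overall views are clear. The rest with the door is at top (352,215) and scene (275,205). The housing is at top (178,182), with its pins at (218,156) and (226,165). The decoys are at top (272,250), which is small, and (355,300), which is large. Next I'll zoom in for measurement.

```bash
cat > h.py <<'E'
from cell import *
import cv2,numpy as np
from scipy.spatial.transform import Rotation as Ro
def cam(n):
    m=camera_model(n);f=200/np.tan(np.radians(m["fov_y"])/2)
    if n=="wrist":
        s=read_state();T=np.eye(4);T[:3,:3]=Ro.from_euler("xyz",s["tool_rot"]).as_matrix();T[:3,3]=s["eef_pos"];P=T@m["tool_from_camera"]
    else:P=m["pose"]
    return f,m["cx"],m["cy"],np.array(P)
def ray(c,u,v):
    f,cx,cy,P=c;return P[:3,3],P[:3,:3]@np.array([(u-cx)/f,(v-cy)/f,1])
def onz(c,u,v,z):
    o,d=ray(c,u,v);return o+d*(z-o[2])/d[2]
def proj(c,p):
    f,cx,cy,P=c;q=P[:3,:3].T@(np.asarray(p,float)-P[:3,3]);return q[:2]/q[2]*f+[cx,cy]
def tri(obs):
    A=np.zeros((3,3));b=np.zeros(3)
    for c,u,v in obs:
        o,d=ray(c,u,v);d/=np.linalg.norm(d);M=np.eye(3)-np.outer(d,d);A+=M;b+=M@o
    return np.linalg.solve(A,b)
E
python3 - <<'E'
import cv2,numpy as np
t=cv2.imread("pics/top0.png");s=cv2.imread("pics/scene0.png")
def crop(im,x,y,w=100,h=75):
    c=cv2.resize(im[y:y+h,x:x+w],(400,300),interpolation=cv2.INTER_CUBIC)
    for i in range(0,w,20):cv2.putText(c,str(x+i),(i*4,8),0,.3,(255,255,255));cv2.line(c,(i*4,8),(i*4,14),(255,255,255))
    for i in range(0,h,15):cv2.putText(c,str(y+i),(0,i*4+4),0,.3,(255,255,255));cv2.line(c,(20,i*4),(26,i*4),(255,255,255))
    return c
cv2.imwrite("pics/z1.png",np.vstack([np.hstack([crop(t,305,180),crop(t,135,135)]),np.hstack([crop(s,235,155,),crop(s,400,225,133,100)])]))
E
```

```text
(no output)
```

View pics/z1.png

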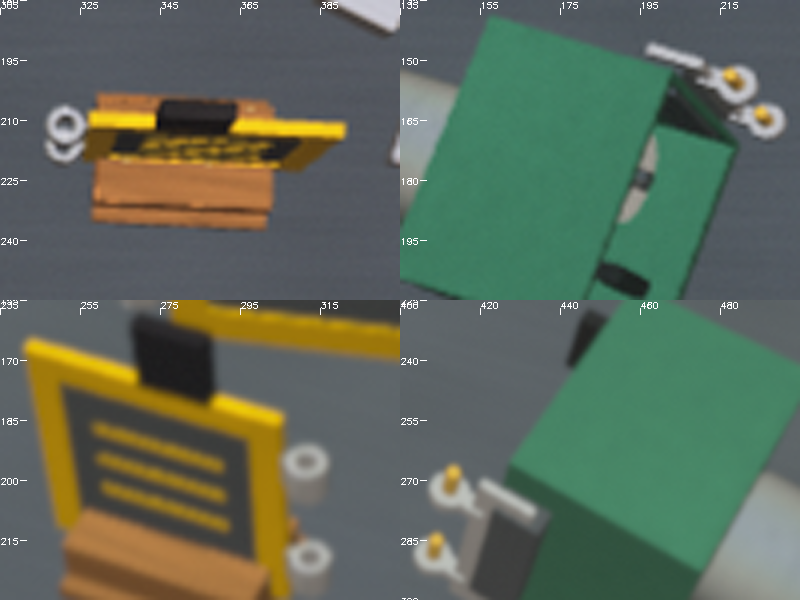

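```bash
python3 - <<'E'
from h import *
T=cam("top");S=cam("scene")
p=lambda a:np.round(a,1)
t=cv2.imread("pics/top0.png");s=cv2.imread("pics/scene0.png")
print("pin up",p(tri([(T,218.2,153.2),(S,417.7,281.7)])),p(onz(T,218.2,153.2,145)),p(onz(S,417.7,281.7,145)))
print("pin low",p(tri([(T,225.8,163.2),(S,411.6,305.3)])),p(onz(T,225.8,163.2,65)),p(onz(S,411.6,305.3,65)))
print("pin swapped",p(tri([(T,225.8,163.2),(S,417.7,281.7)])))
print("corner hinge front",p(tri([(T,203.75,153),(S,435.9,280)])))
for u,v in[(157.5,138.75),(203.75,153)]:print("hs corner",p(onz(T,u,v,165)))
for n,c,im in(("top",T,t),("scene",S,s)):
    hsv=cv2.cvtColor(im,cv2.COLOR_BGR2HSV);m=cv2.inRange(hsv,(65,90,105 if n=="scene" else 95),(90,255,255))
    cs,_=cv2.findContours(m,0,2);k=max(cs,key=cv2.contourArea)
    for e in cv2.approxPolyDP(k,4,True)[:,0]:print(n,e,p(onz(c,*e,165)))
print("knuckle top",p(onz(T,321.7,211.2,134)))
a=onz(T,327.2,209.7,160);b=onz(T,391.5,212.7,160);print("door edge",p(a),p(b),np.linalg.norm(a-b),np.degrees(np.arctan2(*(b-a)[1::-1])))
# tab top corners, z=205
for u,v in[(160,101),(237,104)]:print("tabtop far",p(onz(T,305+u/4,180+v/4,205)))
# knuckle/scene
print("kn scene",p(onz(S,235+306/4,155+162/4,134)),p(tri([(T,321.7,211.2),(S,235+306/4,155+162/4)])))
print("can",p(onz(T,326,125,100)),"hammer head",p(onz(T,390,178,15)),"mag",p(onz(T,416,215,20)),"big door",p(onz(T,355,297,230)))
print("tool axes",p(Ro.from_euler("xyz",read_state()["tool_rot"]).as_matrix()).tolist())
E
```

```text
pin up [611.1 142.8 142.4] [610.5 140.9 145. ] [612.3 144.  145. ]
pin low [611.  143.2  57.6] [609.  140.7  65. ] [615.2 143.9  65. ]
pin swapped [593.2 136.  111.8]
corner hinge front [605.8 173.4 157.7]
hs corner [637.1 288.1 165. ]
hs corner [603.5 170.6 165. ]
top [157 139] [636.5 289.3 165. ]
top [131 203] [474.3 332.6 165. ]
top [177 217] [443.7 219.7 165. ]
top [179 213] [453.4 215.9 165. ]
top [198 223] [430.8 168.8 165. ]
top [217 172] [556.2 134.3 165. ]
top [197 166] [570.  184.1 165. ]
top [202 152] [605.9 175.2 165. ]
scene [477 221] [449.8 218.3 165. ]
scene [437 279] [608.  174.9 165. ]
scene [500 314] [637.8 287.9 165. ]
scene [536 249] [478.2 331.  165. ]
knuckle top [ 472.1 -122.1  134. ]
door edge [ 471.7 -134.8  160. ] [ 468.7 -288.1  160. ] 153.37598617786696 -91.14494990706811
tabtop far [ 475.2 -173.5  205. ]
tabtop far [ 474.7 -217.2  205. ]
kn scene [ 476.8 -119.   134. ] [ 472.8 -121.5  129. ]
can [ 712.4 -128.7  100. ] hammer head [ 593.1 -315.6   15. ] mag [ 487.9 -384.9   20. ] big door [ 276.1 -194.5  230. ]
tool axes [[-1.0, 0.2, -0.0], [0.2, 1.0, -0.0], [0.0, -0.0, -1.0]]
```

```bash
cat >> h.py <<'E'
def plan(*targets):
    s=read_state();R=Ro.from_euler("xyz",s["tool_rot"]).as_matrix();p=np.array(s["eef_pos"])
    print("t",round(float(s["clock"]),2),"pos",np.round(p,1),"rpy",np.round(np.degrees(s["tool_rot"]),2),"F",np.round(s["force"],2),"w",round(float(s["width"]),1),"q",np.round(s["qpos"],2))
    for x,y,z,yaw in targets:
        d=R.T@(np.array([x,y,z])-p)/1000
        tr=-(np.radians(yaw)-s["tool_rot"][2]);tr=(tr+np.pi)%(2*np.pi)-np.pi
        print("shift",np.round(d,4).tolist(),"turn",round(float(tr),4))
E
python3 -c "
from h import *
plan((591.7,70.2,330,74.7))"
```

```text
t 0.1 pos [160.5 629.3 230.5] rpy [-179.9    -0.    165.69] F [-0.56 -0.11 -0.59] w 85.6 q [-1.39  0.63  0.04  1.52 -0.03  1.   -0.02]
shift [-0.556, -0.4353, -0.0988] turn 1.5881
```

move_arm([
  [[-0.556, -0.435, -0.099], 1.588],
  [[-0.556, -0.435, -0.099], 1.588],
  [[-0.556, -0.435, -0.099], 1.588],
  [[-0.556, -0.435, -0.099], 1.588],
  [[-0.556, -0.435, -0.099], 1.588],
])

```text
clock: 0.72
eef_pos: [350.4, 382.9, 274.8]
tool_rot: [-3.141, 0.001, 1.948]
force: [1.6, 1.1, 0.5]
width: 85.4
```

```bash
python3 -c "
from h import *
plan((591.7,70.2,330,74.7))"
```

```text
t 0.72 pos [350.4 382.9 274.8] rpy [-1.7997e+02  6.0000e-02  1.1163e+02] F [1.61 1.12 0.49] w 85.4 q [-1.11  0.4   0.33  1.83 -0.16  0.93 -0.34]
shift [-0.3797, 0.109, -0.0549] turn 0.6445
```

move_arm([
  [[-0.38, 0.109, -0.055], 0.645],
  [[-0.38, 0.109, -0.055], 0.645],
  [[-0.38, 0.109, -0.055], 0.645],
  [[-0.38, 0.109, -0.055], 0.645],
  [[-0.38, 0.109, -0.055], 0.645],
])

```text
clock: 1.35
eef_pos: [539.0, 138.1, 317.9]
tool_rot: [-3.141, 0.001, 1.303]
force: [0.9, 1.1, 0.0]
width: 85.6
```

```bash
python3 -c "
from h import *
plan((591.7,70.2,330,74.7))"
```

```text
t 1.35 pos [539.  138.1 317.9] rpy [-1.7999e+02  6.0000e-02  7.4670e+01] F [0.88 1.08 0.02] w 85.6 q [-0.66  0.45  0.55  1.67 -0.26  1.09 -0.31]
shift [-0.0516, 0.0687, -0.012] turn -0.0006
```

move_arm([
  [[-0.052, 0.069, -0.012], 0],
  [[-0.052, 0.069, -0.012], 0],
  [[-0.052, 0.069, -0.012], 0],
  [[-0.052, 0.069, -0.012], 0],
])

```text
clock: 1.85
eef_pos: [591.0, 71.1, 329.3]
tool_rot: [-3.139, 0.001, 1.305]
force: [0.8, 1.0, -0.8]
width: 85.5
```

```bash
python3 - <<'E'
from h import *
c=cam("wrist");im=get_image("wrist");cv2.imwrite("pics/w1.png",im)
plan((470,-196,330,88.9))
for z in(145,65):print(np.round(proj(c,(611.5,142.5,z)),1))
np.save("c1.npy",np.array(c[:3]));np.save("c1P.npy",c[3])
u,v=proj(c,(611.5,142.5,105)).astype(int)
x,y=max(0,u-100),max(0,v-75);print(x,y)
z=cv2.resize(im[y:y+150,x:x+200],(800,600),interpolation=cv2.INTER_CUBIC);cv2.imwrite("pics/w1z.png",z)
E
```

```text
t 1.9 pos [590.9  71.6 329.4] rpy [-1.7988e+02  3.0000e-02  7.4800e+01] F [-0.3   0.27 -0.18] w 85.3 q [-0.5   0.5   0.54  1.55 -0.28  1.17 -0.17]
shift [-0.2899, -0.0465, -0.0003] turn -0.2461
[313.1  97.3]
[313.1  96.7]
213 21
```

View pics/w1z.png

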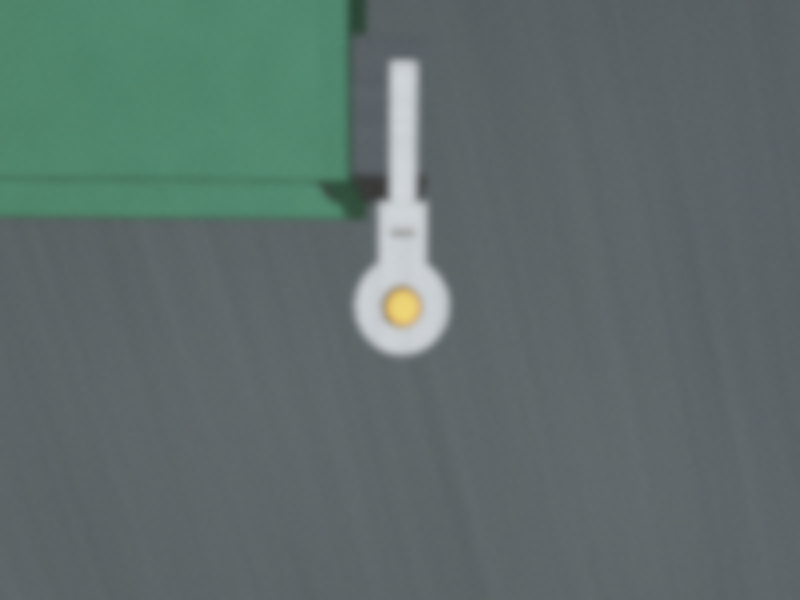

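The wrist view looks straight down on the hinge. The pin tip is at pixel (313.6,97.5), within 0.5 px of my prediction, and the housing edges are parallel to the image. Next I go over to the door.

move_arm([
  [[-0.29, -0.046, 0], -0.246],
  [[-0.29, -0.046, 0], -0.246],
  [[-0.29, -0.046, 0], -0.246],
  [[-0.29, -0.046, 0], -0.246],
  [[-0.29, -0.046, 0], -0.246],
])

```text
clock: 2.52
eef_pos: [468.9, -197.1, 329.9]
tool_rot: [-3.14, -0.0, 1.551]
force: [0.7, 0.8, -0.2]
width: 85.6
```

move_arm([
  [[0, 0, 0], 0],
  [[0, 0, 0], 0],
])

```text
clock: 2.78
eef_pos: [469.3, -195.2, 329.9]
tool_rot: [-3.14, -0.002, 1.554]
force: [0.0, -0.9, 0.3]
width: 85.5
```

```bash
python3 - <<'E'
from h import *
c=cam("wrist");im=get_image("wrist");
plan((470.2,-196,330,88.9))
c1=tuple(np.load("c1.npy"))+(np.load("c1P.npy"),);print("pin",onz(c1,313.6,97.5,145))
np.save("c2P.npy",c[3])
cv2.imwrite("pics/w2.png",im)
print(proj(c,(472.2,-121,134)),proj(c,(470.2,-196,205)))
cv2.imwrite("pics/w2z.png",cv2.resize(im[20:400,160:480],None,fx=1.57,fy=1.57,interpolation=cv2.INTER_CUBIC))
E
```

```text
t 2.83 pos [ 469.7 -194.9  329.8] rpy [-1.799e+02 -9.000e-02  8.909e+01] F [ 0.09  0.34 -0.21] w 85.4 q [-0.05  0.35  0.54  1.77 -0.21  1.07  0.55]
shift [-0.0011, 0.0005, -0.0002] turn 0.0034
pin [611.92480287 142.1703824  145.        ]
[313.82060172  97.51006067] [313.10547817 189.23334038]
```

View pics/w2z.png

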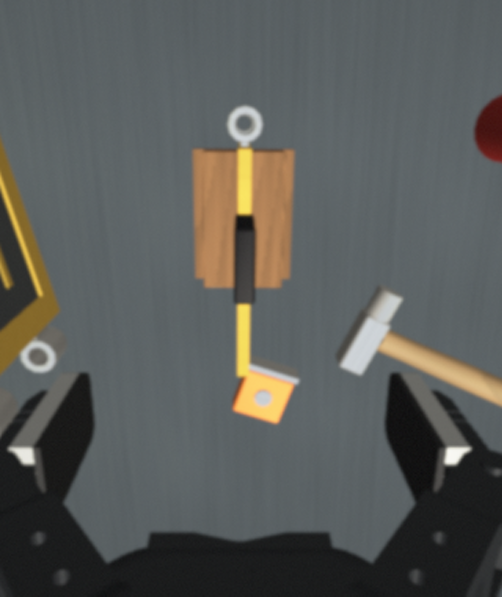

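The knuckle bore is at about (316,99) and the tab top at about (316,190), both within 3 px of my prediction. The magnet lies beyond the free edge and stays clear of a straight-up lift. Now a fine fit of the door line.

```bash
python3 - <<'E'
from h import *
im=cv2.imread("pics/w2.png");f=cam("wrist");c=f[:3]+(np.load("c2P.npy"),)
hsv=cv2.cvtColor(im,cv2.COLOR_BGR2HSV)
y=cv2.inRange(hsv,(22,120,120),(35,255,255));pts=[]
for r in list(range(118,152))+list(range(216,256)):
    k=np.where(y[r,290:340])[0]
    if len(k):pts.append((290+k.mean(),r,len(k)))
w=np.array([onz(c,u,v,160) for u,v,_ in pts]);a=np.polyfit(w[:,1],w[:,0],1)
print("line dx/dy",a[0],"resid",np.std(w[:,0]-np.polyval(a,w[:,1])),"x at -196",np.polyval(a,-196),"x at -121",np.polyval(a,-121),"y range",w[:,1].max(),w[:,1].min())
g=cv2.cvtColor(im,cv2.COLOR_BGR2GRAY);d=(g[135:225,300:335]<70)
for r in range(150,222,3):
    k=np.where(g[r,300:335]<60)[0];print(r,(300+k.min(),300+k.max()) if len(k) else None,end=" ")
R=g[80:120,295:340];m=cv2.inRange(R,150,255);M=cv2.moments(m,True);print("\nring",295+M["m10"]/M["m00"],80+M["m01"]/M["m00"])
cs,h=cv2.findContours(m,cv2.RETR_CCOMP,2)
for k,hh in zip(cs,h[0]):
    if cv2.contourArea(k)>15:
        e=cv2.minEnclosingCircle(k);print(hh[3],np.array(e[0])+[295,80],e[1])
print("kn at 316.1,99",onz(c,316.1,99,134))
print("tab",onz(c,316.1,189.7,205))
E
```

```text
line dx/dy 0.024132915665344562 resid 0.12391070328993417 x at -196 472.1923256670767 x at -121 474.0022943419776 y range -139.26724182011705 -282.7332885024588
150 None 153 None 156 None 159 (np.int64(311), np.int64(320)) 162 (np.int64(310), np.int64(320)) 165 (np.int64(310), np.int64(321)) 168 (np.int64(310), np.int64(321)) 171 (np.int64(310), np.int64(320)) 174 (np.int64(310), np.int64(320)) 177 (np.int64(310), np.int64(320)) 180 (np.int64(310), np.int64(315)) 183 (np.int64(310), np.int64(314)) 186 (np.int64(310), np.int64(313)) 189 (np.int64(310), np.int64(313)) 192 (np.int64(310), np.int64(312)) 195 (np.int64(310), np.int64(311)) 198 (np.int64(310), np.int64(311)) 201 (np.int64(310), np.int64(311)) 204 (np.int64(310), np.int64(310)) 207 (np.int64(310), np.int64(310)) 210 (np.int64(310), np.int64(310)) 213 None 216 None 219 None 
ring 315.6456692913386 102.19422572178478
-1 [316.         103.64516068] 16.148508071899414
0 [315.42452812  98.45282936] 6.608299732208252
kn at 316.1,99 [ 474.46317464 -122.46546454  134.        ]
tab [ 472.7757843 -196.4614612  205.       ]
```

```bash
python3 -c "
from h import *
plan((472.3,-196.6,168,88.6))"
```

```text
t 2.83 pos [ 469.7 -194.9  329.8] rpy [-1.799e+02 -9.000e-02  8.909e+01] F [ 0.09  0.34 -0.21] w 85.4 q [-0.05  0.35  0.54  1.77 -0.21  1.07  0.55]
shift [-0.002, 0.0029, 0.1618] turn 0.0086
```

move_arm([
  [[-0.002, 0.003, 0.05], 0.008],
  [[-0.002, 0.003, 0.1], 0.008],
  [[-0.002, 0.003, 0.14], 0.008],
  [[-0.002, 0.003, 0.162], 0.008],
  [[-0.002, 0.003, 0.162], 0.008],
])

```text
clock: 3.45
eef_pos: [472.0, -194.2, 166.1]
tool_rot: [-3.136, -0.003, 1.55]
force: [0.2, -1.3, 0.4]
width: 85.5
```

```bash
python3 -c "
from h import *
plan((472.3,-196.6,168,88.6))"
```

```text
t 3.45 pos [ 472.  -194.2  166.1] rpy [-179.68   -0.2    88.82] F [ 0.16 -1.26  0.42] w 85.5 q [ 0.04  0.56  0.43  1.97 -0.36  0.69  0.68]
shift [-0.0023, 0.0003, -0.0019] turn 0.0038
```

move_arm([
  [[-0.002, 0, -0.002], 0.004],
  [[-0.002, 0, -0.002], 0.004],
])

```text
clock: 3.7
eef_pos: [473.1, -196.2, 169.3]
tool_rot: [-3.138, -0.003, 1.547]
force: [0.1, 0.2, 0.5]
width: 85.4
```

move_arm([
  [[0, 0, 0], 0],
  [[0, 0, 0], 0],
  [[0, 0, 0], 0],
  [[0, 0, 0], 0],
  [[0, 0, 0], 0],
], claw=0)

```text
clock: 4.32
eef_pos: [473.0, -196.2, 169.4]
tool_rot: [-3.138, -0.003, 1.547]
force: [-0.4, -0.4, 3.2]
width: 11.1
```

```bash
python3 -c "
from h import *
plan((472.3,-196.6,168,88.6))"
```

```text
t 4.33 pos [ 473.  -196.2  169.4] rpy [-1.7981e+02 -1.7000e-01  8.8630e+01] F [-0.37 -0.36  3.18] w 11.1 q [ 0.04  0.56  0.44  1.97 -0.36  0.7   0.68]
shift [-0.0004, -0.0007, 0.0014] turn 0.0005
```

move_arm([
  [[0, 0, -0.012], 0],
  [[0, 0, -0.024], 0],
  [[0, 0, -0.036], 0],
  [[0, 0, -0.048], 0],
  [[0, 0, -0.048], 0],
])

```text
clock: 4.95
eef_pos: [473.9, -196.7, 218.6]
tool_rot: [-3.141, -0.002, 1.547]
force: [-0.5, -1.2, -5.1]
width: 11.2
```

move_arm([
  [[0, 0, 0], 0],
  [[0, 0, 0], 0],
  [[0, 0, 0], 0],
])

```text
clock: 5.32
eef_pos: [473.6, -196.6, 218.3]
tool_rot: [-3.14, -0.002, 1.547]
force: [-0.1, 0.2, -4.6]
width: 11.5
```

```bash
python3 - <<'E'
from h import *
plan((570.6,-8.2,217.4,74.8))
im=get_image("wrist");cv2.imwrite("pics/w3.png",im)
im2=get_image("scene");cv2.imwrite("pics/s3.png",im2)
a=cv2.resize(im[0:240,200:440],(500,500),interpolation=cv2.INTER_CUBIC);b=cv2.resize(im2[110:250,220:340],(300,350),interpolation=cv2.INTER_CUBIC)
o=np.zeros((500,800,3),np.uint8);o[:,:500]=a;o[:350,500:]=b;cv2.imwrite("pics/m3.png",o)
E
```

```text
t 5.33 pos [ 473.6 -196.6  218.3] rpy [-1.7991e+02 -1.4000e-01  8.8630e+01] F [-0.14  0.23 -4.61] w 11.5 q [ 0.01  0.49  0.48  1.92 -0.31  0.81  0.64]
shift [0.1907, 0.0924, 0.0012] turn 0.2414
```

View pics/m3.png

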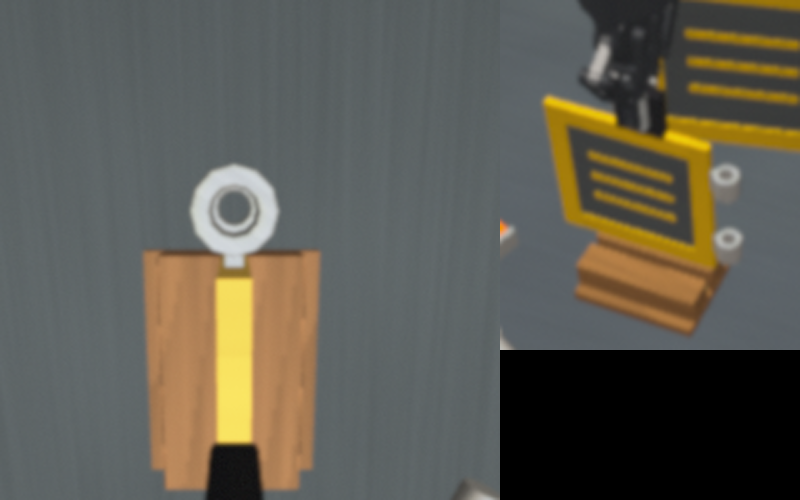

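The door is lifted clean and hangs straight. The upper and lower bores are concentric at wrist pixel (312.8,100.3), and the scene view shows the door clear of the rest.

```bash
python3 - <<'E'
from h import *
c=cam("wrist");im=cv2.imread("pics/w3.png");s=read_state();p=np.array(s["eef_pos"]);R=Ro.from_euler("xyz",s["tool_rot"]).as_matrix()
g=cv2.cvtColor(im,cv2.COLOR_BGR2GRAY)
m=cv2.inRange(g[70:123,280:345],150,255);cs,_=cv2.findContours(m,0,2);k=max(cs,key=cv2.contourArea);e=cv2.minEnclosingCircle(k);print(np.array(e[0])+[280,70],e[1])
k=onz(c,312.8,100.3,183);print("knuckle",k,"tool",R.T@(k-p))
y=cv2.inRange(cv2.cvtColor(im,cv2.COLOR_BGR2HSV),(22,120,150),(35,255,255));pts=[]
for r in range(138,205):
    q=np.where(y[r,290:340])[0]
    if len(q):pts.append(onz(c,290+q.mean(),r,209)[:2])
w=np.array(pts);a=np.polyfit(w[:,1],w[:,0],1);dy=178.63;print("door yaw",180-np.degrees(np.arctan(a[0])))
off=(R.T@(k-p))[:2]
for yaw in(74.8,):
    t=np.radians(yaw);x=np.array([np.cos(t),np.sin(t)]);yy=np.array([np.sin(t),-np.cos(t)])
    tgt=np.array([611.9,142.2])-off[0]*x-off[1]*yy;print("TCP target",tgt,"standoff",tgt-80*x)
    plan((*(tgt-80*x),218.3,yaw))
E
```

```text
[312.        100.7441864] 21.836069107055664
knuckle [ 476.09133451 -122.70160773  183.        ] tool [73.93601382  0.64276461 35.53192995]
door yaw 178.69259561616252
TCP target [591.89449882  71.01905305] standoff [570.91936452  -6.18226651]
t 5.42 pos [ 473.7 -196.7  218.4] rpy [-1.7992e+02 -1.3000e-01  8.8630e+01] F [-0.97  0.02 -4.37] w 11.4 q [ 0.01  0.49  0.48  1.92 -0.31  0.81  0.64]
shift [0.1928, 0.0926, 0.0004] turn 0.2414
```

move_arm([
  [[0.04, 0.019, 0], 0.05],
  [[0.085, 0.042, 0], 0.11],
  [[0.13, 0.065, 0], 0.17],
  [[0.17, 0.083, 0], 0.22],
  [[0.193, 0.0926, 0], 0.241],
])

```text
clock: 6.05
eef_pos: [571.8, -2.4, 218.1]
tool_rot: [-3.139, -0.003, 1.309]
force: [-0.9, -0.8, -5.4]
width: 11.1
```

move_arm([
  [[0, 0, 0], 0],
  [[0, 0, 0], 0],
  [[0, 0, 0], 0],
])

```text
clock: 6.42
eef_pos: [571.3, -4.1, 218.2]
tool_rot: [-3.139, -0.002, 1.307]
force: [-0.2, 0.3, -3.3]
width: 11.4
```

```bash
python3 -c "
from h import *
plan((591.9,71.0,218.3,74.8))"
```

```text
t 6.42 pos [571.3  -4.1 218.2] rpy [-1.7985e+02 -1.2000e-01  7.4860e+01] F [-0.24  0.32 -3.32] w 11.4 q [-0.39  0.59  0.55  1.77 -0.38  0.9   0.07]
shift [0.0779, 0.0003, 0.0001] turn 0.0011
```

move_arm([
  [[0.02, 0, 0], 0],
  [[0.04, 0, 0], 0],
  [[0.056, 0, 0], 0],
  [[0.068, 0, 0], 0],
  [[0.074, 0, 0], 0],
])

```text
clock: 7.05
eef_pos: [590.7, 68.5, 218.2]
tool_rot: [-3.139, -0.002, 1.308]
force: [0.2, -0.4, -5.2]
width: 11.7
```

move_arm([
  [[0, 0, 0], 0],
  [[0, 0, 0], 0],
  [[0, 0, 0], 0],
])

```text
clock: 7.42
eef_pos: [590.6, 67.7, 218.3]
tool_rot: [-3.139, -0.002, 1.307]
force: [0.1, 0.3, -4.9]
width: 11.5
```

```bash
python3 - <<'E'
from h import *
plan((591.9,71.0,218.3,74.8))
c=cam("wrist");im=get_image("wrist");cv2.imwrite("pics/w4.png",im)
cv2.imwrite("pics/w4z.png",cv2.resize(im[50:150,250:380],None,fx=6,fy=6,interpolation=cv2.INTER_CUBIC))
print(proj(c,(611.9,142.2,145)))
E
```

```text
t 7.42 pos [590.6  67.7 218.3] rpy [-1.7985e+02 -1.0000e-01  7.4880e+01] F [ 0.13  0.33 -4.89] w 11.5 q [-0.5   0.62  0.55  1.7  -0.39  0.93 -0.06]
shift [0.0035, 0.0004, 0.0] turn 0.0014
[313.29458289  93.91037727]
```

View pics/w4z.png

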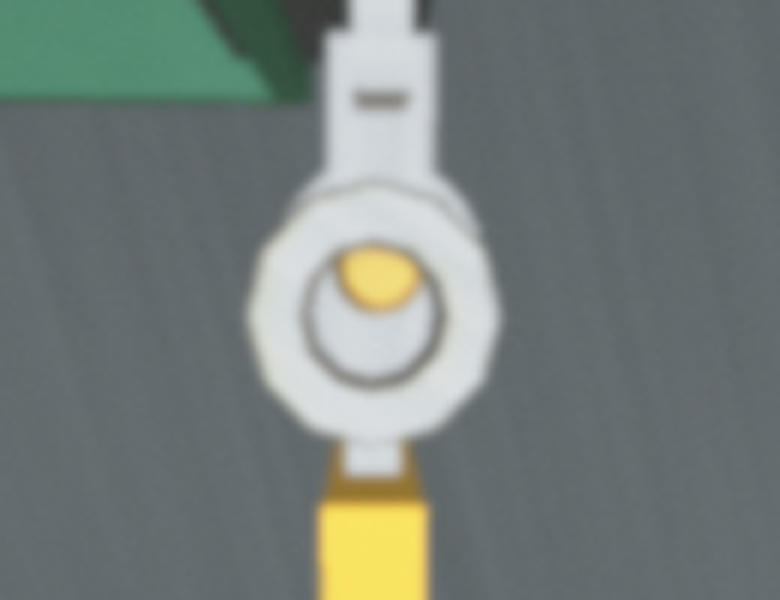

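The pin tip shows through the bore. The bore centre is at crop (373,316) and the pin at about (379,268), so I need about +4 mm along tool x and +0.5 mm along y.

move_arm([
  [[0.002, 0.0003, 0], 0],
  [[0.004, 0.0005, 0], 0],
  [[0.004, 0.0005, 0], 0],
  [[0.004, 0.0005, 0], 0],
])

```text
clock: 7.98
eef_pos: [592.2, 71.6, 218.3]
tool_rot: [-3.139, -0.002, 1.307]
force: [-0.2, 0.6, -5.3]
width: 11.5
```

```bash
cat > look.py <<'E'
from h import *
import sys
def look(name):
    plan()
    c=cam("wrist");im=get_image("wrist");cv2.imwrite(f"pics/{name}.png",im)
    o,R=c[3][:3,3],c[3][:3,:3];n=proj(c,o+np.array([0,0,-100.]))
    s=read_state();zt=s["eef_pos"][2]-139.4+104
    g=cv2.cvtColor(im,cv2.COLOR_BGR2GRAY);h=cv2.cvtColor(im,cv2.COLOR_BGR2HSV)
    b=cv2.inRange(h[60:125,285:345],(15,70,120),(35,255,255))
    cs,_=cv2.findContours(b[:60],0,2)
    S=Ro.from_euler("xyz",s["tool_rot"]).as_matrix();p=np.array(s["eef_pos"])
    for k in cs:
        if cv2.contourArea(k)>20:
            e=np.array(cv2.minEnclosingCircle(k)[0])+[285,60];M=cv2.moments(k);q=np.array([M["m10"],M["m01"]])/M["m00"]+[285,60]
            print("brass",e,q,cv2.boundingRect(k),"tool",np.round((S.T@(onz(c,*q,145)-p))[:2],2))
    m=cv2.inRange(h[70:133,285:345],(0,0,130),(180,60,255))
    e=cv2.HoughCircles(g[60:140,270:360],cv2.HOUGH_GRADIENT,1.5,30,param1=80,param2=12,minRadius=8,maxRadius=26);
    if e is not None:print("circ",e[0][:3]+[270,60,0])
    print("nadir",n,"ztop",zt)
    cv2.imwrite(f"pics/{name}z.png",cv2.resize(im[60:140,260:366],None,fx=6,fy=6,interpolation=cv2.INTER_CUBIC))
look(sys.argv[1])
E
python3 look.py w5
```

```text
t 7.97 pos [592.2  71.6 218.3] rpy [-1.7985e+02 -1.0000e-01  7.4890e+01] F [-0.25  0.56 -5.32] w 11.5 q [-0.5   0.62  0.55  1.7  -0.39  0.94 -0.06]
brass [312.        100.8571434] [312.13285024 100.66183575] (21, 34, 14, 15) tool [73.24  0.56]
circ [[312.75        93.75        15.04999924]
 [282.75        95.25        25.09999847]
 [329.25       125.25        16.85000038]]
nadir [313.1421088   95.02601828] ztop 182.90025373740207
```

View pics/w5z.png

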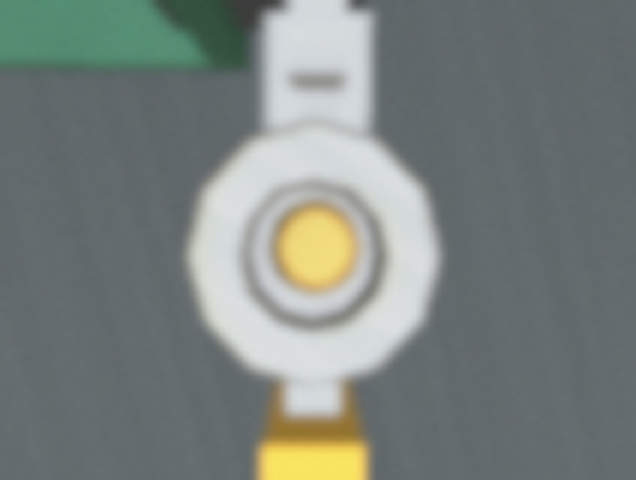

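The pin is concentric with the bore to within about 0.3 mm. Now a gentle descent.

move_arm([
  [[-0.0002, 0.0002, 0.003], 0],
  [[-0.0002, 0.0002, 0.006], 0],
  [[-0.0002, 0.0002, 0.009], 0],
  [[-0.0002, 0.0002, 0.011], 0],
  [[-0.0002, 0.0002, 0.011], 0],
])

```text
clock: 8.65
eef_pos: [592.2, 71.3, 207.1]
tool_rot: [-3.139, -0.002, 1.307]
force: [0.9, 0.0, -4.7]
width: 11.0
```

move_arm([
  [[0, 0, 0.001], 0],
  [[0, 0, 0.002], 0],
  [[0, 0, 0.003], 0],
  [[0, 0, 0.004], 0],
  [[0, 0, 0.004], 0],
])

```text
clock: 9.28
eef_pos: [592.2, 71.4, 203.0]
tool_rot: [-3.139, -0.002, 1.307]
force: [0.0, 0.1, -4.6]
width: 11.2
```

```bash
python3 look.py w6;python3 -c "
from h import *
print(read_state()['force'],read_state()['torque'])"
```

```text
t 9.28 pos [592.2  71.4 203. ] rpy [-1.7983e+02 -9.0000e-02  7.4880e+01] F [ 0.03  0.1  -4.65] w 11.2 q [-0.5   0.64  0.54  1.71 -0.41  0.91 -0.05]
brass [311.92105293 100.60526276] [311.96757852 100.67983789] (20, 33, 15, 16) tool [73.48  0.47]
circ [[311.25       102.75        12.05000019]
 [342.75        72.75        21.5       ]
 [300.75        62.25        21.65000153]]
nadir [313.26108633  94.97974259] ztop 167.64934387586567
[-0.14223233  0.01526051 -5.85764877] [ 0.05706964  0.00471788 -0.00457474]
```

move_arm([
  [[0, 0, 0.001], 0],
  [[0, 0, 0.002], 0],
  [[0, 0, 0.003], 0],
  [[0, 0, 0.004], 0],
  [[0, 0, 0.004], 0],
])

```text
clock: 9.95
eef_pos: [592.2, 71.4, 199.0]
tool_rot: [-3.139, -0.002, 1.307]
force: [-0.2, 1.1, -5.5]
width: 11.3
```

move_arm([
  [[0, 0, 0.001], 0],
  [[0, 0, 0.002], 0],
  [[0, 0, 0.003], 0],
  [[0, 0, 0.004], 0],
  [[0, 0, 0.004], 0],
])

```text
clock: 10.58
eef_pos: [592.2, 71.5, 194.8]
tool_rot: [-3.139, -0.002, 1.307]
force: [0.1, -0.6, -5.5]
width: 11.3
```

move_arm([
  [[0, 0, 0.002], 0],
  [[0, 0, 0.004], 0],
  [[0, 0, 0.006], 0],
  [[0, 0, 0.008], 0],
  [[0, 0, 0.008], 0],
])

```text
clock: 11.2
eef_pos: [592.1, 71.5, 186.6]
tool_rot: [-3.138, -0.002, 1.307]
force: [0.6, 0.6, -4.9]
width: 11.2
```

move_arm([
  [[0, 0, 0.001], 0],
  [[0, 0, 0.0015], 0],
  [[0, 0, 0.002], 0],
  [[0, 0, 0.0025], 0],
  [[0, 0, 0.0025], 0],
])

```text
clock: 11.82
eef_pos: [592.3, 71.1, 184.9]
tool_rot: [-3.139, -0.002, 1.307]
force: [-3.0, -0.8, 4.4]
width: 11.8
```

```bash
python3 -c "
from h import *
plan()
print(read_state()['torque'])"
```

```text
t 11.82 pos [592.3  71.1 184.9] rpy [-1.7985e+02 -1.0000e-01  7.4870e+01] F [-3.01 -0.83  4.39] w 11.8 q [-0.49  0.66  0.53  1.73 -0.42  0.87 -0.04]
[0.09237471 0.43149987 0.08406679]
```

Contact came at the expected seating height, TCP 184.9 against 184.4. I'll loosen the jaws into a cage around the tab and check that the door stays put.

move_arm([
  [[0, 0, 0], 0],
  [[0, 0, 0], 0],
  [[0, 0, -0.001], 0],
  [[0, 0, -0.002], 0],
], claw=0.26)

```text
clock: 12.32
eef_pos: [592.4, 71.2, 186.9]
tool_rot: [-3.139, -0.002, 1.307]
force: [0.3, -0.6, -0.7]
width: 22.1
```

```bash
python3 look.py w7; cat > arc.py <<'E'
from h import *
import sys
# args: list of tool yaws (deg); rows along the arc about the pin
off=np.array([73.9,0.6]);pin=np.array([611.9,142.2]);z=float(sys.argv[1]);T=[]
for y in map(float,sys.argv[2:]):
    t=np.radians(y);x=np.array([np.cos(t),np.sin(t)]);yy=np.array([np.sin(t),-np.cos(t)]);T.append((*(pin-off[0]*x-off[1]*yy),z,y))
plan(*T)
E
python3 arc.py 186 72 68 63 58 53; python3 - <<'E'
from h import *
im=get_image("scene");c=get_image("wrist")
o=np.hstack([cv2.resize(im[200:360,340:540],(400,320)),cv2.resize(c[40:200,212:412],(400,320))]);cv2.imwrite("pics/m7.png",o)
E
```

```text
t 12.32 pos [592.4  71.2 186.9] rpy [-1.7986e+02 -1.0000e-01  7.4880e+01] F [ 0.33 -0.63 -0.73] w 22.1 q [-0.49  0.66  0.53  1.73 -0.42  0.87 -0.04]
brass [311.5        101.11538315] [311.49740933 101.26165803] (19, 33, 16, 17) tool [73.48  0.12]
circ [[311.25       102.75        10.25      ]
 [285.75        86.25        20.15000153]
 [326.25        63.75        25.09999847]]
nadir [313.08699353  95.04273623] ztop 151.64761104359437
t 12.38 pos [592.4  71.2 187. ] rpy [-1.7987e+02 -1.1000e-01  7.4870e+01] F [-0.38 -0.39  0.38] w 22.4 q [-0.49  0.66  0.53  1.73 -0.42  0.87 -0.04]
shift [-0.0001, -0.0041, 0.0011] turn 0.0501
shift [0.0004, -0.0092, 0.0011] turn 0.1199
shift [0.0015, -0.0155, 0.0011] turn 0.2072
shift [0.0031, -0.0218, 0.0011] turn 0.2944
shift [0.0053, -0.0278, 0.0011] turn 0.3817
```

View pics/m7.png

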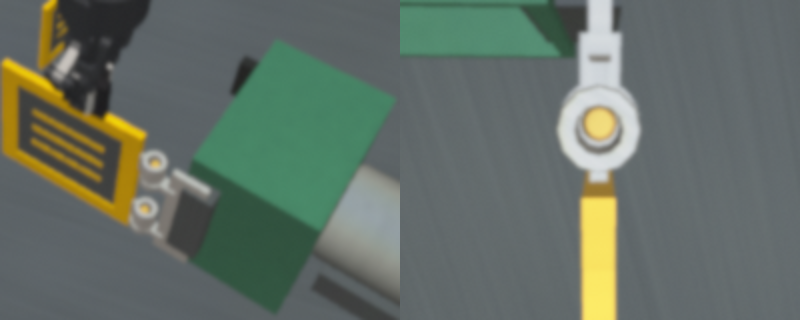

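Both knuckles are on their pins with the brass tips visible inside the bores (wrist pin at (311.5,101)). The wrist force is back to about zero. Now I swing the caged tab along the arc.

move_arm([
  [[0, -0.004, 0], 0.05],
  [[0.0004, -0.009, 0], 0.12],
  [[0.0015, -0.0155, 0], 0.207],
  [[0.003, -0.022, 0], 0.294],
  [[0.0053, -0.028, 0], 0.382],
])

```text
clock: 13.1
eef_pos: [566.9, 83.5, 187.2]
tool_rot: [-3.139, -0.001, 0.922]
force: [0.2, -0.2, 0.6]
width: 22.4
```

```bash
python3 arc.py 187 47 41 35 29 23
```

```text
t 13.1 pos [566.9  83.5 187.2] rpy [-1.7988e+02 -7.0000e-02  5.2810e+01] F [ 0.19 -0.17  0.56] w 22.4 q [-0.59  0.65  0.64  1.8  -0.5   0.86 -0.36]
shift [0.0005, -0.0078, 0.0002] turn 0.1014
shift [0.0018, -0.0154, 0.0003] turn 0.2061
shift [0.0038, -0.0229, 0.0003] turn 0.3108
shift [0.0066, -0.0301, 0.0003] turn 0.4155
shift [0.0101, -0.0369, 0.0003] turn 0.5202
```

move_arm([
  [[0.0005, -0.008, 0], 0.101],
  [[0.0018, -0.0154, 0], 0.206],
  [[0.0038, -0.023, 0], 0.311],
  [[0.0066, -0.03, 0], 0.416],
  [[0.01, -0.037, 0], 0.52],
])

```text
clock: 13.72
eef_pos: [543.4, 113.6, 187.4]
tool_rot: [-3.14, -0.0, 0.398]
force: [-0.1, -0.2, 0.4]
width: 22.1
```

```bash
python3 arc.py 187 17 11 5 0 -4
```

```text
t 13.72 pos [543.4 113.6 187.4] rpy [-179.89   -0.     22.81] F [-0.07 -0.18  0.42] w 22.1 q [-0.75  0.68  0.8   1.85 -0.62  0.89 -0.82]
shift [0.0007, -0.0079, 0.0004] turn 0.1014
shift [0.002, -0.0155, 0.0004] turn 0.2061
shift [0.004, -0.023, 0.0005] turn 0.3108
shift [0.0063, -0.029, 0.0005] turn 0.3981
shift [0.0085, -0.0336, 0.0005] turn 0.4679
```

move_arm([
  [[0.0007, -0.008, 0], 0.101],
  [[0.002, -0.0155, 0], 0.206],
  [[0.004, -0.023, 0], 0.311],
  [[0.0063, -0.029, 0], 0.398],
  [[0.0085, -0.0336, 0], 0.468],
])

```text
clock: 14.35
eef_pos: [538.1, 148.1, 187.4]
tool_rot: [-3.14, 0.001, -0.072]
force: [-0.8, -1.0, 0.4]
width: 22.2
```

```bash
python3 arc.py 187 -6 -8 -10 -12 -13; python3 - <<'E'
from h import *
c=cam("wrist");im=get_image("wrist");cv2.imwrite("pics/w8.png",im)
cv2.imwrite("pics/w8z.png",cv2.resize(im,None,fx=1.2,fy=1.2))
E
```

```text
t 14.35 pos [538.1 148.1 187.4] rpy [-1.7992e+02  7.0000e-02 -4.1300e+00] F [-0.81 -0.97  0.43] w 22.2 q [-0.87  0.74  0.94  1.84 -0.73  0.95 -1.25]
shift [0.0002, -0.0024, 0.0004] turn 0.0327
shift [0.0004, -0.005, 0.0004] turn 0.0676
shift [0.0006, -0.0075, 0.0004] turn 0.1025
shift [0.001, -0.0101, 0.0004] turn 0.1374
shift [0.0012, -0.0114, 0.0004] turn 0.1549
```

View pics/w8z.png

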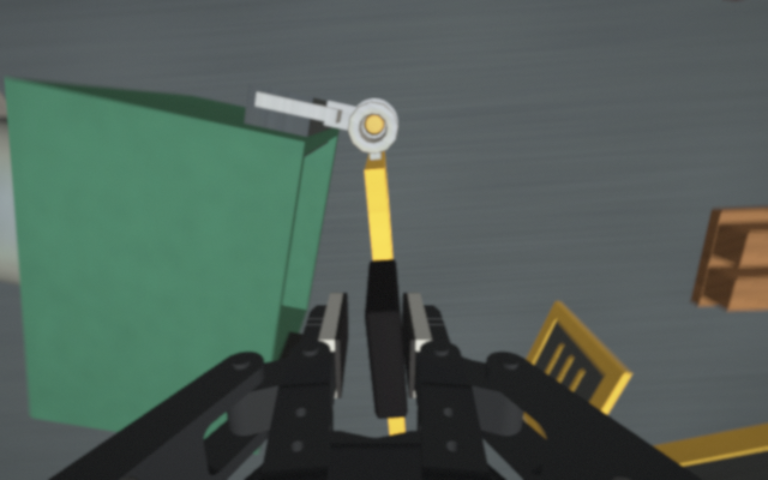

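The door follows the right-hand pad and lags the tool by about 5°. The tab is at (385,340) in the view, and the gap between door and housing is clear. I'll continue slowly.

move_arm([
  [[0.0002, -0.0024, 0], 0.033],
  [[0.0004, -0.005, 0], 0.068],
  [[0.0006, -0.0075, 0], 0.102],
  [[0.001, -0.01, 0], 0.137],
  [[0.0012, -0.0114, 0], 0.155],
])

```text
clock: 15.02
eef_pos: [540.2, 160.5, 187.2]
tool_rot: [-3.14, 0.001, -0.229]
force: [-0.6, -0.3, 0.7]
width: 22.2
```

```bash
python3 arc.py 187 -14 -15 -16 -17 -18
```

```text
t 15.03 pos [540.2 160.5 187.2] rpy [-1.7991e+02  9.0000e-02 -1.3120e+01] F [-0.6  -0.28  0.74] w 22.2 q [-0.91  0.76  0.98  1.83 -0.76  0.98 -1.4 ]
shift [0.0001, -0.0001, 0.0002] turn 0.0153
shift [0.0001, -0.0014, 0.0002] turn 0.0328
shift [0.0002, -0.0027, 0.0002] turn 0.0503
shift [0.0003, -0.004, 0.0002] turn 0.0677
shift [0.0004, -0.0053, 0.0002] turn 0.0852
```

move_arm([
  [[0, -0.0005, 0], 0.015],
  [[0.0001, -0.0015, 0], 0.033],
  [[0.0002, -0.0027, 0], 0.05],
  [[0.0003, -0.004, 0], 0.068],
  [[0.0004, -0.0053, 0], 0.085],
])

```text
clock: 15.65
eef_pos: [541.9, 165.7, 187.2]
tool_rot: [-3.14, 0.002, -0.315]
force: [-0.7, -1.2, 1.0]
width: 22.4
```

```bash
python3 arc.py 187 -19 -20 -21 -22 -23
python3 - <<'E'
from h import *
c=cam("wrist");im=get_image("wrist");cv2.imwrite("pics/w9.png",im)
y=cv2.inRange(cv2.cvtColor(im,cv2.COLOR_BGR2HSV),(22,120,150),(35,255,255));P=[]
for r in range(145,200,2):
    q=np.where(y[r,290:350])[0]
    if len(q)>8:P.append(onz(c,290+q.mean(),r,175)[:2])
w=np.array(P);d=w[-1]-w[0];print("door tool-equiv yaw",np.degrees(np.arctan2(*(-d)[::-1])))
E
```

```text
t 15.65 pos [541.9 165.7 187.2] rpy [-1.7991e+02  9.0000e-02 -1.8060e+01] F [-0.65 -1.18  0.99] w 22.4 q [-0.92  0.78  1.    1.82 -0.78  1.   -1.48]
shift [-0.0, -0.0012, 0.0002] turn 0.0164
shift [0.0, -0.0025, 0.0002] turn 0.0339
shift [0.0001, -0.0038, 0.0002] turn 0.0513
shift [0.0002, -0.0051, 0.0002] turn 0.0688
shift [0.0003, -0.0063, 0.0002] turn 0.0862
door tool-equiv yaw -13.269464580384291
```

move_arm([
  [[0, -0.001, 0], 0.016],
  [[0, -0.002, 0], 0.03],
  [[0, -0.0025, 0], 0.034],
  [[0, -0.003, 0], 0.042],
  [[0, -0.0035, 0], 0.05],
])

```text
clock: 16.32
eef_pos: [543.1, 169.3, 187.2]
tool_rot: [-3.14, 0.002, -0.366]
force: [-0.1, -0.8, 0.6]
width: 21.9
```

move_arm([
  [[0, -0.0005, 0], 0.005],
  [[0, -0.001, 0], 0.01],
  [[0, -0.0013, 0], 0.015],
  [[0, -0.0013, 0], 0.015],
])

```text
clock: 16.82
eef_pos: [543.5, 170.5, 187.2]
tool_rot: [-3.14, 0.002, -0.381]
force: [0.6, -0.8, 0.7]
width: 21.8
```

```bash
cat > dl.py <<'E'
from h import *
import sys
c=cam("wrist");im=get_image("wrist");cv2.imwrite(f"pics/{sys.argv[1]}.png",im)
y=cv2.inRange(cv2.cvtColor(im,cv2.COLOR_BGR2HSV),(22,120,150),(35,255,255));P=[]
for r in range(145,200,2):
    q=np.where(y[r,280:360])[0]
    if len(q)>8:P.append(onz(c,280+q.mean(),r,175)[:2])
w=np.array(P);v=cv2.fitLine(w.astype(np.float32),cv2.DIST_L2,0,.01,.01).ravel();print("door line yaw",np.degrees(np.arctan(v[1]/v[0])))
for _ in range(3):
    get_image("top");s=read_state();print(np.round(s["force"],2))
plan()
E
python3 dl.py w10
```

```text
door line yaw -16.87628
[ 0.06 -0.74  0.17]
[0.56 0.59 0.69]
[-0.31 -0.91  0.11]
t 17.02 pos [543.5 170.4 187.2] rpy [-1.7991e+02  9.0000e-02 -2.1830e+01] F [-0.31 -0.91  0.11] w 21.9 q [-0.93  0.79  1.02  1.81 -0.79  1.01 -1.54]
```

move_arm([
  [[0, -0.0005, 0], 0.005],
  [[0, -0.001, 0], 0.01],
  [[0, -0.0015, 0], 0.015],
  [[0, -0.0015, 0], 0.015],
  [[0, -0.0015, 0], 0.015],
])

```text
clock: 17.65
eef_pos: [544.0, 171.7, 187.2]
tool_rot: [-3.14, 0.002, -0.396]
force: [-0.2, -1.4, 0.5]
width: 22.3
```

```bash
python3 dl.py w11
```

```text
door line yaw -17.929775
[ 0.11 -1.14  0.85]
[-0.97 -1.63  0.45]
[-0.37 -1.45  0.74]
t 17.85 pos [544.  171.8 187.2] rpy [-1.7992e+02  9.0000e-02 -2.2690e+01] F [-0.37 -1.45  0.74] w 22.1 q [-0.94  0.79  1.02  1.81 -0.8   1.02 -1.56]
```

move_arm([
  [[0, -0.0003, 0], 0],
  [[0, -0.0006, 0], 0],
  [[0, -0.001, 0], 0],
  [[0, -0.001, 0], 0],
  [[0, -0.001, 0], 0],
])

```text
clock: 18.48
eef_pos: [544.3, 172.5, 187.2]
tool_rot: [-3.141, 0.002, -0.396]
force: [-1.6, -3.6, 1.1]
width: 22.1
```

```bash
python3 dl.py w12
```

```text
door line yaw -18.31493
[-2.26 -3.14  1.35]
[-0.62 -3.36  1.  ]
[-1.21 -3.68  1.87]
t 18.68 pos [544.3 172.6 187.2] rpy [-1.7993e+02  1.0000e-01 -2.2700e+01] F [-1.21 -3.68  1.87] w 22.2 q [-0.94  0.79  1.02  1.81 -0.8   1.02 -1.56]
```

The stop is felt: Fy rose from about −0.4 to −3.5 N at a door angle of about −18.3°. That matches my estimate of 3° past parallel. I'll ease off slowly so the buffer relaxes without a kick.

move_arm([
  [[0, 0.0002, 0], 0],
  [[0, 0.0004, 0], 0],
  [[0, 0.0006, 0], 0],
  [[0, 0.0008, 0], 0],
  [[0, 0.001, 0], 0],
])

```text
clock: 19.3
eef_pos: [544.1, 172.1, 187.2]
tool_rot: [-3.14, 0.002, -0.396]
force: [-1.4, -1.3, 0.3]
width: 22.1
```

move_arm([
  [[0, 0.0002, 0], 0],
  [[0, 0.0004, 0], 0],
  [[0, 0.0006, 0], 0],
  [[0, 0.0008, 0], 0],
  [[0, 0.001, 0], 0],
])

```text
clock: 19.92
eef_pos: [543.6, 171.4, 187.1]
tool_rot: [-3.14, 0.002, -0.396]
force: [-0.1, -0.2, -0.2]
width: 22.3
```

```bash
python3 dl.py w13
```

```text
door line yaw -17.668243
[ 0.14 -0.43 -0.48]
[-0.21 -0.1  -0.82]
[ 0.59  0.12 -0.66]
t 20.12 pos [543.6 171.3 187.1] rpy [-1.7989e+02  1.1000e-01 -2.2670e+01] F [ 0.59  0.12 -0.66] w 22.4 q [-0.94  0.79  1.02  1.81 -0.8   1.02 -1.55]
```

move_arm([
  [[0, 0.001, 0], -0.01],
  [[0, 0.002, 0], -0.025],
  [[0, 0.003, 0], -0.04],
  [[0, 0.004, 0], -0.06],
  [[0, 0.004, 0], -0.08],
])

```text
clock: 20.75
eef_pos: [542.1, 167.5, 187.2]
tool_rot: [-3.139, 0.002, -0.315]
force: [0.6, 0.2, 0.5]
width: 22.8
```

```bash
python3 dl.py w14; python3 -c "
import cv2
cv2.imwrite('pics/w14z.png',cv2.resize(cv2.imread('pics/w14.png'),None,fx=1.2,fy=1.2))"
```

```text
door line yaw -17.286617
[0.59 0.14 0.71]
[ 1.18 -0.31  0.46]
[ 0.17 -0.08  0.62]
t 20.95 pos [542.1 167.6 187.2] rpy [-1.7987e+02  1.0000e-01 -1.8090e+01] F [ 0.17 -0.08  0.62] w 22.5 q [-0.92  0.78  1.    1.82 -0.78  1.   -1.48]
```

View pics/w14z.png

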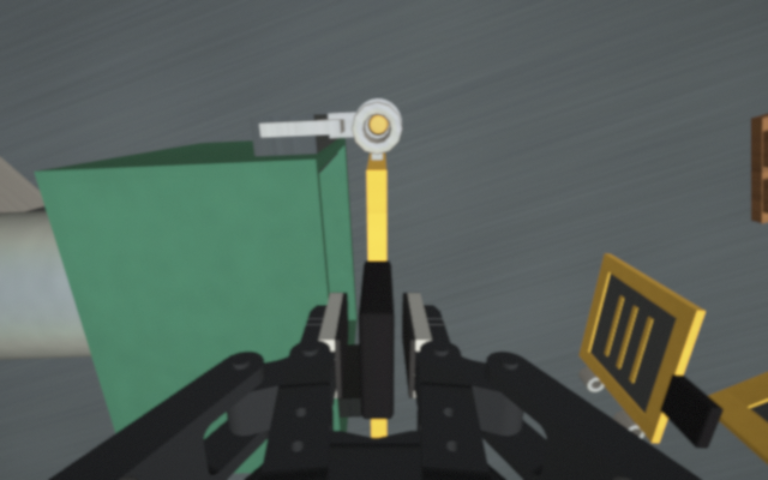

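The door hangs free between the pads, and the stop is visible behind it at (350,385). I'll withdraw straight up and check the stop gap from above.

move_arm([
  [[0, 0, -0.015], 0],
  [[0, 0, -0.035], 0],
  [[0, 0, -0.06], 0],
  [[0, 0, -0.1], 0],
  [[0, 0, -0.1], 0],
])

```text
clock: 21.58
eef_pos: [544.4, 166.8, 291.5]
tool_rot: [-3.136, -0.005, -0.316]
force: [0.5, -0.4, -0.6]
width: 22.4
```

move_arm([
  [[-0.05, 0, 0], 0],
  [[-0.1, 0, 0], 0],
  [[-0.14, 0, 0], 0],
  [[-0.14, 0, 0], 0],
  [[-0.14, 0, 0], 0],
])

```text
clock: 22.2
eef_pos: [412.1, 210.3, 291.4]
tool_rot: [-3.135, -0.006, -0.316]
force: [-0.2, -0.2, -0.1]
width: 21.9
```

```bash
python3 - <<'E'
from h import *
plan();c=cam("wrist");im=get_image("wrist");cv2.imwrite("pics/w15.png",im)
h=np.radians(74.8);X=np.array([np.cos(h),np.sin(h)]);Y=np.array([-X[1],X[0]])
a=onz(cam("top"),0,0,0)
# stop expected near pin+~12*X+143*Y
q=np.array([611.9,142.2])+8*X+143*Y;u,v=proj(c,(*q,160)).astype(int);print(u,v)
x,y=max(0,u-65),max(0,v-50)
cv2.imwrite("pics/w15z.png",cv2.resize(im[y:y+100,x:x+130],None,fx=6,fy=6,interpolation=cv2.INTER_CUBIC))
E
```

```text
t 22.2 pos [412.1 210.3 291.4] rpy [-179.63   -0.33  -18.08] F [-0.19 -0.21 -0.09] w 21.9 q [-1.34  0.54  1.24  1.96 -0.59  1.06 -1.73]
314 109
```

View pics/w15z.png

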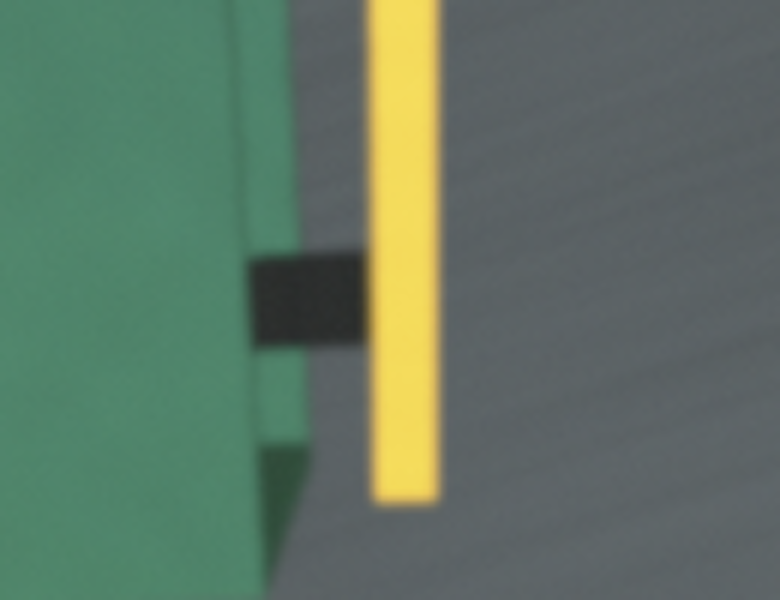

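The stop (black, crop (310,300)) meets the door's back with no visible gap. One last check of the bystanders, then I hand in.

```bash
python3 - <<'E'
from h import *
im=get_image("top");a=cv2.imread("pics/top0.png");d=cv2.absdiff(im,a).max(2)
for n,(x,y,w,h) in dict(can=(308,110,40,45),hammer=(370,100,65,95),magnet=(398,198,34,34)).items():print(n,(d[y:y+h,x:x+w]>40).sum())
plan();finish_job()
E
```

```text
can 0
hammer 0
magnet 0
t 22.3 pos [412.6 209.7 291.3] rpy [-179.66   -0.35  -18.17] F [-0.8  -0.77 -0.13] w 22.3 q [-1.34  0.54  1.24  1.96 -0.59  1.06 -1.73]
the job is handed in; nothing more can be done
```

The door is hung and shut against the rubber stop, and I handed the job in at about 22 s.

- **Hanging:** I lined the bore up over the pin with the wrist camera, to about 0.3 mm, and lowered the door wide open. It met no resistance until it touched down within 0.5 mm of the expected height, with the force going from about −5 to +4 N. After I loosened the jaws the wrist force was about zero, and both knuckles were on their pins.
- **Shutting:** I swung the door with the jaws loose around the tab until I felt the stop (about 3.5 N at the tab). Then I eased off slowly and withdrew.
- **Last checks:** The view from above shows the door's back against the stop with no visible gap. The hammer, can and magnet are unchanged in the top picture, and the gripper is clear of everything.
- **Small disagreement:** The door's measured angle drifted 0.4–0.6° back open while I eased off. That fits the buffer relaxing, and the gap view agrees, but I did not press again to confirm contact by force.

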